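# Roll a bearing sleeve up the gauge ramp and hold it against the anvil

### The arm

A 7-joint arm with a two-finger parallel gripper is mounted at the origin on the work surface; the furniture and walls round the work are solid. World frame = base frame: x ahead of the robot, y to its left, z up, the work surface at z = 0. Lengths are in m, angles in rad, forces in N, time in s.
With the tool pointing down it reaches from about 0.4 to 0.85 m from the base axis. Payload 10.4 kg.
Tool frame: the origin (TCP) lies at the very end of the fingers, on their centre line; the grasp point (between the pads) lies 19 mm behind it; z points along the fingers, y is the line along which they close (so a half turn about z gives the same grasp; the last joint's range is limited). The gripper opens to 85 mm and grips with 20 to 120 N. Pads are 22 mm wide; open, the fingers measure 114 mm over their backs; the gripper's body (76 mm by 85 mm) begins 54 mm behind the grasp point. The pads swing forward as they close: fully open they stand 13 mm farther back than shut.
Start: joints at [1.302, 0.332, -0.065, 1.46, 0.022, 1.35, -0.088], TCP at [0.152, -0.606, 0.231] pointing down, gripper open.
Joint ranges: [-2.6, 2.6], [-0.5, 2.12], [-1.47, 1.34], [0.16, 2.42], [-1.27, 4.41], [0.06, 2.06], [-2.6, 2.6]. Speed limits (rad/s): [2.22, 2.22, 2.79, 2.79, 3.14, 3.14, 3.14].

### API

Orientations are given as a rotation vector (axis times angle).
In Python, from rig import * gives the robot as it stands.
- The arm moves only by the shell command python3 -m jog 'ROWS' [FORCE]. ROWS is a JSON object of lists of equal length, an entry for each row: "slide": the shift along the tool's x, y, z normalised to -1 to 1, where 1 is 0.03 m, a list of three; "spin": the turn about the tool's z normalised to -1 to 1, where 1 is 4 degrees; "fingers": the opening, from 0 (shut) to 1 (fully open). A call has 1 to 8 rows; each row shifts and turns the commanded pose from where the row before left it, along the tool's axes as they then stand; what a row does not reach is not made up. A row lasts 1/12 s, in which the tool goes at most 41.7 mm and 7.16 degrees, less where a joint would pass 70% of its speed; a pose out of reach is approached as far as the arm can. A call with a number of a shift or a turn outside -1 to 1 is refused whole. A call with a gripper value outside its range is refused whole. The fingers move at their own pace and stop on an object; FORCE is the grip in N (left out, the last holds). Time passes only in rows, so rows that do not move let the fingers close. It gives the time, the measured TCP pose, the force, the opening and the grip force at its end, in the units of the state.
- read_state(): the state, without advancing time (a new reading comes with each control period).
- read_camera(name): name is "side" or "top" or "wrist"; returns (picture, depth): 480x640x3 uint8, blue, green, red; 480x640 float32, m along the optical axis (not along the pixel's ray), 0 where there is no reading.
- camera_params(name): a dict with "mtx" (3x3 intrinsics, pixels), "dist_coeffs" ([k1, k2, p1, p2, k3] as OpenCV has them; the pictures are not rectified), "extrinsics" (4x4, takes a point from world to camera coordinates). Camera axes: x right, y down, z forward; pixel columns grow to the right and rows downward; lengths in m; the calibration is good to about 2 mm. A picture is of the moment at which its call begins: read the wrist's pose just before it. camera_params takes no time and is no camera call; for the wrist camera it gives the pose at the moment of the call.
- finish_job(): hands the job in; it is judged then, once.
Trained networks look in the newest picture that a camera, given by its name, has taken for a name from the list of things; names that differ only in an ending like _2 or _b are one class to them, and where a whole thing is asked for, a point or a joint stands for the part that bears it (a point fixed in the world has none). Each returns a list of dicts, best first, with "confidence" (0 to 1); they miss things now and then, are a little off and sometimes report something else, mostly with a low value. They report only what shows in the picture. A call takes as long as a camera call.
- masks_of(camera, name): "pixels" (480x640 bool, what is visible of it).
- pinpoint(camera, name): "at" ([x, y, z] in m, in world coordinates, good to about 4 mm: a listed point, or the origin of a listed thing).
The state is a dict: "time_s": time; "joint_pos": joint angles; "qd": joint speeds; "effort": joint torques, N m; "position": TCP position; "tool_rot": TCP orientation; "ft_force": force on the tool from outside, world axes, zero at the start; "wrist_torque": the same for the moment, N m; "grip_width": opening from 0.0 (shut) to 1.0 (fully open); "gripper_force": force on a finger pad.
Only numpy, scipy, OpenCV 4.12 (cv2) and the standard library are available. Lean on these libraries where they do the work, as an engineer would, in place of code of your own. Each camera call takes 0.05 s, during which the arm holds its last target. There are 200 camera calls.

### The job

Slowly push the brass bearing sleeve up the ramp of the gauge stand on the lab jack with your fingertips, without lifting it off the ramp and without letting it get away and roll back, until it presses the spring-loaded anvil at the top fully in. Finish while still holding it there, so that the gauge can be read; nothing else keeps it up. Leave the vials, the puck and the battery cell near it where they are.

Things in the scene. Friction and masses are not known exactly. Their poses are not given: they have to be found in the camera images.
- stand: grey gauge stand bolted on the 235 x 170 mm platform of a lab jack, all fixed; origin on the table, beneath the middle of the ramp; x along the ramp, uphill; the platform's top is 180 mm above the table
- deck: fixed, tilted aluminium running surface, 190 x 80 mm. Origin: on the surface, on its centre line, where the sleeve touches it at the start; x points up the slope (0.175 rad above level, roughly to the robot's left), y across it, z square to the surface, which runs from x = -39 to +151 mm. Blue cheeks 12 mm high, inner faces at y = +-35 mm, guide the sleeve from x = -35 to +115 mm
- pads (a point): point on the running surface midway between two black pads, 5 mm high, 6 mm along the slope, one at each cheek with 39 mm clear between them; they keep the sleeve from rolling down at the start. It lies 15.5 mm below the deck's origin along the slope, about 203 mm above the table
- gauge_head (a point): top centre of the gauge head, a grey block at the top of the ramp (x = 119 to 149 mm in the deck's frame, 44 mm wide, 40 mm high) with a round dial on it; this point is the middle of the dial, 51 mm above the running surface
- sleeve: loose brass bearing sleeve: a plain cylinder 36 mm in diameter, 64 mm long, about 0.26 kg, polished and slippery, lying across the ramp against the black pads. It rolls freely: let go on the slope, it rolls back down. Origin: its centre, 18 mm above the running surface; y is the cylinder's axis, x and z turn as it rolls. It rolls 85 mm up the slope to touch the anvil
- anvil (a joint): travel of the sprung steel anvil into the grey block, m: 0 = out (at rest), 0.008 = fully in, at its hard stop. The spring takes about 1.6 N to start it and about 5.2 N to hold it fully in; it pushes the sleeve back when let go
- anvil_face (a point): centre of the anvil's flat face, a steel disc of 24 mm diameter which faces down the slope, 18 mm above the running surface; at rest it lies at x = 103 mm in the deck's frame
- vial_blue: sample vial with a blue cap, 29 mm diameter, 64 mm high, standing on the table before the lab jack; origin at the centre of its underside
- vial_white: sample vial with a white cap, 29 mm diameter, 64 mm high, standing on the table before the lab jack; origin at the centre of its underside
- steel_puck: round steel sample puck, 26 mm diameter, 11 mm high, lying flat on the platform beside the ramp; origin at the centre of its underside
- cell: green and yellow battery cell, 51 mm long, 14 mm thick, lying on the platform beside the ramp; origin on its underside, at about the middle

How it is judged:
On the way:
1. the sleeve has been rolled more than half-way up the ramp, on the running surface (x of sleeve in the frame of deck above 0.05 m and z of sleeve in the frame of deck below 0.024 m), for 0.1 s.
At the end, for the whole second after the job is handed in: The fingers hold the sleeve at rest at the top of the ramp, on the running surface, pressing the anvil in by at least 6 of its 8 mm, with at least 0.5 N on the sleeve; the vials, puck and cell are within 15 mm of where they stood (value of joint anvil above 0.006 m and x of sleeve in the frame of deck above 0.088 m and z of sleeve in the frame of deck below 0.024 m and angle between the y axis of sleeve and the y axis of deck, either way round below 0.15 rad and contact force between the fingers and sleeve above 0.5 N and linear speed of sleeve below 0.01 m/s and distance of each of vial_blue, vial_white, steel_puck, cell from where it was at the start of the episode below 0.015 m); the arm keeps its last pose, push and grip.
It fails at once if the sleeve is lifted more than 8 mm off the running surface (z of sleeve in the frame of deck above 0.026 m).
It fails at once if the sleeve gets away: it rolls at over 0.12 m/s with no finger touching it (linear speed of sleeve above 0.12 m/s and contact force between the fingers and sleeve below 0.01 N).
It fails at once if a vial, the puck or the cell is moved more than 15 mm or a vial is tipped over (distance of any of vial_blue, vial_white, steel_puck, cell from where it was at the start of the episode above 0.015 m or angle between any of vial_blue, vial_white's own z axis and vertical above 0.4 rad).
It also fails if it takes over 38 s, if anything falls off the work surface, if the arm or the gripper's body presses on something with over 40 N, if the wrist force passes 120 N, or if a joint passes its speed limit or range.

## Working session

There is one attempt and no reset: what is moved stays moved. The work goes in short steps, Python scripts to look and compute and a shell command to move; the robot and the scene stay as the last step left them, time stands still between calls to the robot, and variables do not carry over. Pictures are saved under pics/ and viewed, at most 10 in all, crops included, and the job is handed in when it is done.

```bash
mkdir -p pics; ls
cat > h.py <<'E'
from rig import *
import numpy as np, cv2
from scipy.spatial.transform import Rotation as R
E
python3 - <<'E'
from h import *
s=read_state(); print(s)
for c in ("side","top"):
    im,d=read_camera(c); cv2.imwrite(f"pics/{c}0.png",im)
    for n in ("pads","gauge_head","sleeve","anvil_face","deck","stand","vial_blue","vial_white","steel_puck","cell"):
        print(c,n,[(np.round(p["at"],4).tolist(),round(p["confidence"],2)) for p in pinpoint(c,n)[:2]])
E
```

```text
pics
{'time_s': 0.0, 'joint_pos': array([ 1.30239769,  0.33288817, -0.06470527,  1.46095938,  0.02158576,
        1.34986896, -0.0885074 ]), 'qd': array([ 0.00079364,  0.00065371, -0.00024334, -0.00030988,  0.00016741,
        0.0002628 , -0.00028697]), 'effort': array([ 6.77955286e-04, -6.25452018e+01,  4.92730422e-02, -3.91611457e+01,
        1.61933637e-02,  9.72866110e-03, -2.87558112e-05]), 'position': array([ 0.15199353, -0.60585063,  0.23049713]), 'tool_rot': array([-3.11649316e+00, -3.84980007e-01,  3.52603514e-04]), 'ft_force': array([0.18228437, 0.90094341, 0.78201144]), 'wrist_torque': array([0.0119698 , 0.02523727, 0.00869791]), 'gripper_force': 0.0, 'grip_width': 1.001939558174562}
side pads [([0.5406, 0.1113, 0.2027], 0.73)]
side gauge_head [([0.5581, 0.2477, 0.2777], 0.75), ([0.544, 0.1094, 0.2009], 0.23)]
side sleeve [([0.5468, 0.1194, 0.2221], 0.87)]
side anvil_face [([0.5535, 0.2193, 0.244], 0.74), ([0.546, 0.1247, 0.2019], 0.32)]
side deck [([0.5459, 0.1229, 0.2045], 0.89)]
side stand [([0.5503, 0.1873, 0.0011], 0.56)]
side vial_blue [([0.361, 0.1144, -0.0025], 0.85)]
side vial_white [([0.3613, 0.2053, 0.0026], 0.89), ([0.546, 0.123, 0.204], 0.29)]
side steel_puck [([0.4707, 0.2268, 0.1833], 0.48)]
side cell [([0.4619, 0.1343, 0.1809], 0.91)]
top pads [([0.5455, 0.1049, 0.2019], 0.84)]
top gauge_head [([0.5532, 0.2468, 0.2788], 0.58)]
top sleeve [([0.5448, 0.1222, 0.2211], 0.94)]
top anvil_face [([0.5533, 0.2215, 0.2411], 0.63), ([0.4729, 0.2267, 0.1838], 0.45)]
top deck [([0.5406, 0.1254, 0.2056], 0.6)]
top stand [([0.4672, 0.1379, 0.1809], 0.68), ([0.3602, 0.1141, -0.0023], 0.61)]
top vial_blue [([0.357, 0.1162, -0.0011], 0.76)]
top vial_white [([0.3605, 0.2059, -0.0013], 0.68)]
top steel_puck [([0.4725, 0.2298, 0.1842], 0.67)]
top cell [([0.4698, 0.1371, 0.1807], 0.75)]
```

View pictures.

View pics/side0.png

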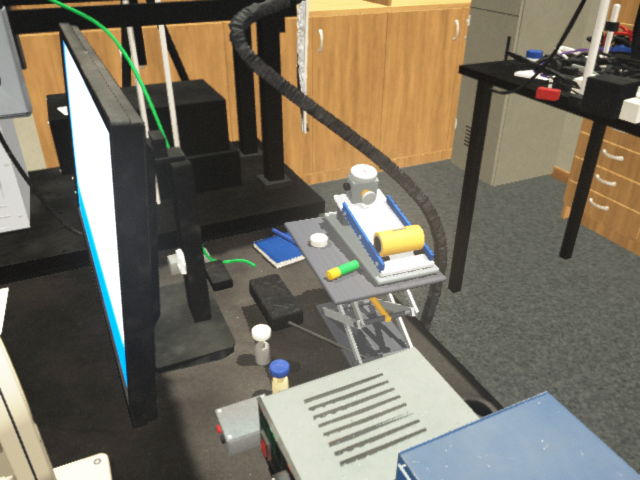

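View pics/top0.png

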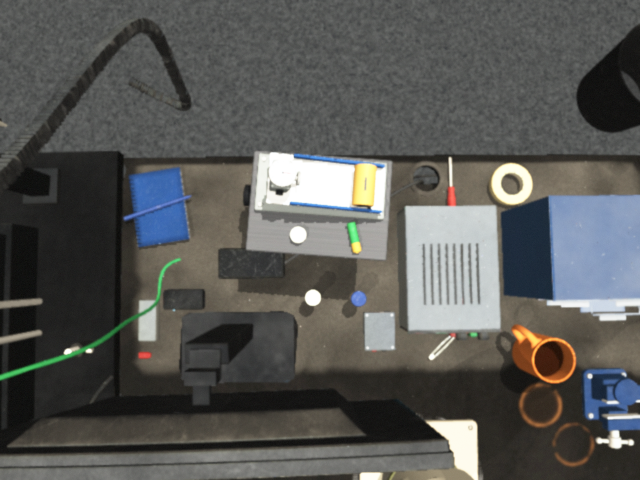

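Run:
```python
from h import *
print(R.from_rotvec(read_state()["tool_rot"]).as_matrix().round(3), read_state()['time_s'])
for c in ("side","top"):
    p=camera_params(c); E=np.array(p["extrinsics"]); print(c,(-E[:3,:3].T@E[:3,3]).round(3),E[:3,:3].round(2))
# fit sleeve axis and direction from top depth
for c in ("top","side"):
    im,d=read_camera(c); p=camera_params(c); E=np.array(p["extrinsics"])
    def pts(n):
        m=masks_of(c,n)[0]["pixels"]&(d>0); v,u=np.nonzero(m)
        xy=cv2.undistortPoints(np.c_[u,v].astype(float)[:,None],np.array(p["mtx"]),np.array(p["dist_coeffs"]))[:,0]
        z=d[v,u]; return (np.c_[xy*z[:,None],z]-E[:3,3])@E[:3,:3]
    P=pts("sleeve"); print(c,"sleeve",len(P),P.mean(0).round(4),np.percentile(P,[2,98],axis=0).round(4).tolist())
    T=P[P[:,2]>np.percentile(P[:,2],60)]; w,V=np.linalg.eigh(np.cov(T.T)); print(V[:,2].round(3))
    P=pts("deck");  print("deck",len(P),np.percentile(P,[1,99],axis=0).round(4).tolist())
```

```text
[[ 0.97   0.243  0.   ]
 [ 0.243 -0.97  -0.   ]
 [ 0.     0.    -1.   ]] 1.1
side [ 0.169 -0.437  0.608] [[ 0.91 -0.42  0.  ]
 [-0.21 -0.46 -0.87]
 [ 0.37  0.78 -0.5 ]]
top [0.406 0.201 1.017] [[-0.01 -1.    0.01]
 [-1.    0.01 -0.08]
 [ 0.08 -0.01 -1.  ]]
top sleeve 1009 [0.5464 0.1216 0.2358] [[0.5152, 0.103, 0.2086], [0.5802, 0.1382, 0.2435]]
[-0.996  0.084  0.003]
deck 4772 [[0.5086, 0.0873, 0.1988], [0.5952, 0.2699, 0.2822]]
side sleeve 1207 [0.5427 0.114  0.2297] [[0.5136, 0.1013, 0.2141], [0.5752, 0.135, 0.2425]]
[-0.993  0.114 -0.005]
deck 4575 [[0.5054, 0.0848, -0.7362], [1.5998, 1.9529, 0.2813]]
```

Run:
```python
from h import *
H=np.full((20,26),-9.)
for c in ("top","side"):
    im,d=read_camera(c); p=camera_params(c); E=np.array(p["extrinsics"])
    v,u=np.nonzero(d>0)
    xy=cv2.undistortPoints(np.c_[u,v].astype(float)[:,None],np.array(p["mtx"]),np.array(p["dist_coeffs"]))[:,0]
    z=d[v,u]; P=(np.c_[xy*z[:,None],z]-E[:3,3])@E[:3,:3]
    i=((P[:,0]+.2)/.05).astype(int); j=((P[:,1]+.75)/.05).astype(int)
    k=(i>=0)&(i<20)&(j>=0)&(j<26)&(P[:,0]>-.2)&(P[:,1]>-.75)&(P[:,2]<.9)
    np.maximum.at(H,(i[k],j[k]),P[k,2])
print("y    "," ".join(f"{-75+5*j:3d}" for j in range(26)))
for i in range(20): print(f"{-.2+.05*i:5.2f}"," ".join("  ." if h<-1 else f"{int(h*100):3d}" for h in H[i]))
```

```text
y     -75 -70 -65 -60 -55 -50 -45 -40 -35 -30 -25 -20 -15 -10  -5   0   5  10  15  20  25  30  35  40  45  50
-0.20   .   .   .   .   .   .   .   .   .   .   .   .   .   .   .   .   .   .   .   .   .   .   .   .   .   .
-0.15   .   .   .   .   .   .   .   .   .   .   .   .   .   .   .   .   .   .   .   .   .   .   .   .   .   .
-0.10   .   .   .   .   .   .   .   .   .   .   .   .   .   .   .   .   .   .   .   .   .   .   .   .   .   .
-0.05   .   .   .   .   .   0   0   0   0   0   0   0   0   .   .   .   .   .   .   .   .   0   0   0   0   0
 0.00   .   .   .   .   .   0   0   0   0   0   0   0   1  19  21   .  11   1   0   0   0   0   0   0   0   0
 0.05   .   .   .   .   .   0   5   5   3   0   0   0   1  28  31  30  14   1   0   0   0   0   0   0   0   0
 0.10   .   .   .   .   .   0   7   7   7   0   0   0   1   1   1   0   1   1   0  11  12  12  12  13  15  16
 0.15   .   .   .   .   .   0   8   8   7   0   0   0   0   0   0  46  46  46  46  46  46  46  46  46  46  46
 0.20   .   .   .   .   .   0   5   8   2  10  10  10   0   0   1  46  46  46  46  46  46  46  46  46  46  46

[... 509 characters left out ...]
  19  19  18  19  18  18   3   1   1   1
 0.50   .   .   .   .   .   .   .   .  22  22  22  22  10  10  10  10  21  24  23  28  28  18   0   0   2   2
 0.55   .   .   .   .   .   0   0   0   0   0   2   2   0   1   0   1  22  24  23  28  28  18   0   2   2   1
 0.60   .   .   .   .   .   0   0   0   0   0   2   2   0   1   0   0  17  18  18  18  22  18   0   0   1   1
 0.65   .   .   .   .   .   0   0   0   0   0   0   0   0   0   0   0   0   0   0   .   .   0   0   0   0   0
 0.70   .   .   .   .   .   .   .   .   .   . -69 -64 -60   .   .   .   .   .   .   .   .   .   .   .   .   .
 0.75   .   .   .   .   .   .   .   .   .   . -70 -72   .   .   .   .   .   .   .   .   .   .   .   .   .   .
```

```bash
python3 -m jog '{"slide":[[0,0,-1],[0,0,-1],[0,0,-1],[0,0,-0.5],[0.5,0,0],[1,0,0],[1,0,0],[1,0,0]],"spin":[0,0,0,0,-0.3,-0.7,-0.7,-0.7],"fingers":[0.2,0.2,0.2,0.2,0.2,0.2,0.2,0.2]}'
python3 -m jog '{"slide":[[1,0,0],[1,0,0],[1,0,0],[1,0,0],[1,0,0],[1,0,0],[1,0,0],[1,0,0]],"spin":[-0.7,-0.7,-0.7,-0.7,-0.7,-0.7,-0.7,-0.7],"fingers":[0.2,0.2,0.2,0.2,0.2,0.2,0.2,0.2]}'
python3 -c "
from h import *
print(read_state())"
```

```text
time_s: 2.17
position: [0.2537, -0.5739, 0.3353]
tool_rot: [-3.073, -0.649, -0.0]
ft_force: [0.4, 0.3, -0.7]
grip_width: 0.195
gripper_force: 0.0
time_s: 2.83
position: [0.4526, -0.4414, 0.3352]
tool_rot: [-2.888, -1.234, 0.0]
ft_force: [0.9, -0.8, 0.2]
grip_width: 0.199
gripper_force: 0.0
{'time_s': 2.8333, 'joint_pos': array([ 0.91890544,  0.33769512, -0.2982086 ,  1.24871318,  0.09708277,
        1.57018112, -0.12640949]), 'qd': array([-0.39717038,  0.0371624 , -0.24357528, -0.02737224,  0.08877798,
        0.01435675, -0.03843966]), 'effort': array([  3.20998102, -63.96737337,  -1.91781476, -39.77699876,
        -0.18247041,   0.08917619,   0.07824953]), 'position': array([ 0.45257   , -0.44135686,  0.33520554]), 'tool_rot': array([-2.88764473e+00, -1.23438134e+00,  3.32589091e-04]), 'ft_force': array([ 0.86122506, -0.79551123,  0.16970844]), 'wrist_torque': array([-0.00824996, -0.00940713, -0.00626083]), 'gripper_force': 0.0, 'grip_width': 0.19909632550157247}
```

```bash
cat > plan.py <<'E'
from h import *
def yaw(): 
    M=R.from_rotvec(read_state()["tool_rot"]).as_matrix(); return np.arctan2(M[1,0],M[0,0])
def plan(tgt,yawt,n):
    p=read_state()["position"]; d=(np.array(tgt)-p)/n; y0=yaw(); dy=(yawt-y0)/n
    print("pos",p.round(4),"yaw",np.degrees(y0).round(2),"spin/row",(-np.degrees(dy)/4).round(3))
    for i in range(n):
        y=y0+i*dy; x=np.array([np.cos(y),np.sin(y),0]); yy=np.array([np.sin(y),-np.cos(y),0])
        print(i,(np.array([d@x,d@yy,-d[2]])/.03).round(2).tolist())
E
python3 -c "
from plan import *
plan([.540,.066,.3353],np.radians(85),20)"
```

```text
pos [ 0.4526 -0.4414  0.3352] yaw 46.29 spin/row -0.484
0 [0.71, -0.48, -0.0]
1 [0.73, -0.45, -0.0]
2 [0.74, -0.43, -0.0]
3 [0.76, -0.4, -0.0]
4 [0.77, -0.38, -0.0]
5 [0.78, -0.35, -0.0]
6 [0.79, -0.33, -0.0]
7 [0.8, -0.3, -0.0]
8 [0.81, -0.27, -0.0]
9 [0.82, -0.24, -0.0]
10 [0.83, -0.22, -0.0]
11 [0.84, -0.19, -0.0]
12 [0.84, -0.16, -0.0]
13 [0.85, -0.13, -0.0]
14 [0.85, -0.1, -0.0]
15 [0.85, -0.07, -0.0]
16 [0.86, -0.04, -0.0]
17 [0.86, -0.02, -0.0]
18 [0.86, 0.01, -0.0]
19 [0.86, 0.04, -0.0]
```

```bash
python3 -m jog '{"slide":[[0.71,-0.48,0],[0.73,-0.45,0],[0.74,-0.43,0],[0.76,-0.4,0],[0.77,-0.38,0],[0.78,-0.35,0],[0.79,-0.33,0],[0.8,-0.3,0]],"spin":[-0.48,-0.48,-0.48,-0.48,-0.48,-0.48,-0.48,-0.48],"fingers":[0.2,0.2,0.2,0.2,0.2,0.2,0.2,0.2]}'
python3 -m jog '{"slide":[[0.81,-0.27,0],[0.82,-0.24,0],[0.83,-0.22,0],[0.84,-0.19,0],[0.84,-0.16,0],[0.85,-0.13,0],[0.85,-0.1,0],[0.5,0,0]],"spin":[-0.48,-0.48,-0.48,-0.48,-0.48,-0.48,-0.48,-0.48],"fingers":[0.2,0.2,0.2,0.2,0.2,0.2,0.2,0.2]}'
python3 -m jog '{"slide":[[0,0,0]],"spin":[-0.48],"fingers":[0.2]}'
python3 - <<'E'
from plan import *
plan([.540,.066,.30],np.radians(85),4)
for c in ("wrist","top"):
    im,d=read_camera(c); cv2.imwrite(f"pics/{c}1.png",im)
    for n in ("pads","gauge_head","sleeve","anvil_face"):
        print(c,n,[(np.round(p["at"],4).tolist(),round(p["confidence"],2)) for p in pinpoint(c,n)[:1]])
E
```

```text
time_s: 3.5
position: [0.4871, -0.2383, 0.336]
tool_rot: [-2.698, -1.609, 0.0]
ft_force: [0.1, 0.5, 0.3]
grip_width: 0.205
gripper_force: 0.0
time_s: 4.17
position: [0.5227, -0.0445, 0.3366]
tool_rot: [-2.455, -1.96, -0.001]
ft_force: [-0.2, 0.2, 1.2]
grip_width: 0.202
gripper_force: 0.0
time_s: 4.25
position: [0.5231, -0.044, 0.3365]
tool_rot: [-2.42, -2.003, -0.002]
ft_force: [-1.3, -0.9, 0.0]
grip_width: 0.198
gripper_force: 0.0
pos [ 0.5231 -0.044   0.3365] yaw 79.23 spin/row -0.361
0 [0.93, -0.03, 0.3]
1 [0.93, -0.01, 0.3]
2 [0.93, 0.01, 0.3]
3 [0.93, 0.04, 0.3]
wrist pads [([0.5489, 0.1108, 0.2048], 0.66)]
wrist gauge_head []
wrist sleeve []
wrist anvil_face []
top pads [([0.5435, 0.1078, 0.2024], 0.55)]
top gauge_head [([0.5549, 0.2483, 0.2799], 0.88)]
top sleeve [([0.5463, 0.1216, 0.221], 0.63)]
top anvil_face [([0.5533, 0.2208, 0.2415], 0.38)]
```

View pics/wrist1.png

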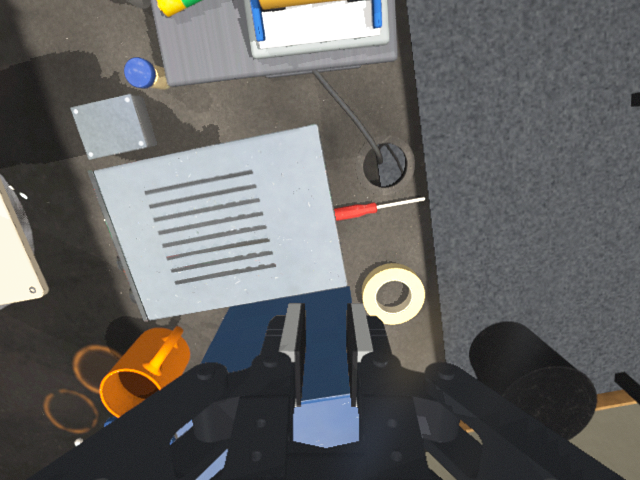

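```bash
python3 -m jog '{"slide":[[0.93,-0.03,0.3],[0.93,-0.01,0.3],[0.9,0.01,0.3],[0.93,0.04,0.3],[0,0,0]],"spin":[-0.36,-0.36,-0.36,-0.36,0],"fingers":[0.2,0.2,0.2,0.2,0.2]}'
python3 - <<'E'
from plan import *
plan([.541,.066,.212],np.radians(85),4)
p=camera_params("wrist"); E=np.array(p["extrinsics"]); print("cam off",-E[:3,:3].T@E[:3,3]-read_state()["position"])
im,d=read_camera("wrist"); cv2.imwrite("pics/wrist2.png",im)
for n in ("pads","gauge_head","sleeve","anvil_face"):
        print(n,[(np.round(p["at"],4).tolist(),round(p["confidence"],2)) for p in pinpoint("wrist",n)[:1]])
def pts(m):
    m=m&(d>0); v,u=np.nonzero(m)
    xy=cv2.undistortPoints(np.c_[u,v].astype(float)[:,None],np.array(p["mtx"]),np.array(p["dist_coeffs"]))[:,0]
    z=d[v,u]; return (np.c_[xy*z[:,None],z]-E[:3,3])@E[:3,:3]
m=masks_of("wrist","sleeve")
if m:
    P=pts(m[0]["pixels"]); T=P[P[:,2]>P[:,2].max()-.006]; w,V=np.linalg.eigh(np.cov(T.T)); print(np.median(T,axis=0),V[:,2],np.percentile(P,[2,98],axis=0))
E
```

```text
time_s: 5.17
position: [0.5394, 0.0662, 0.2988]
tool_rot: [-2.315, -2.12, -0.0]
ft_force: [-0.5, 1.0, 0.1]
grip_width: 0.199
gripper_force: 0.0
pos [0.5394 0.0662 0.2988] yaw 84.96 spin/row -0.002
0 [-0.0, 0.01, 0.72]
1 [-0.0, 0.01, 0.72]
2 [-0.0, 0.01, 0.72]
3 [-0.0, 0.01, 0.72]
cam off [0.00919721 0.08034271 0.14300332]
pads []
gauge_head []
sleeve [([0.543, 0.1206, 0.2215], 0.95)]
anvil_face []
[0.54810156 0.12101578 0.24067272] [-9.96544947e-01  8.30548835e-02 -2.32519517e-04] [[0.51760906 0.10367581 0.22614103]
 [0.57849016 0.13817799 0.24252744]]
```

View pics/wrist2.png

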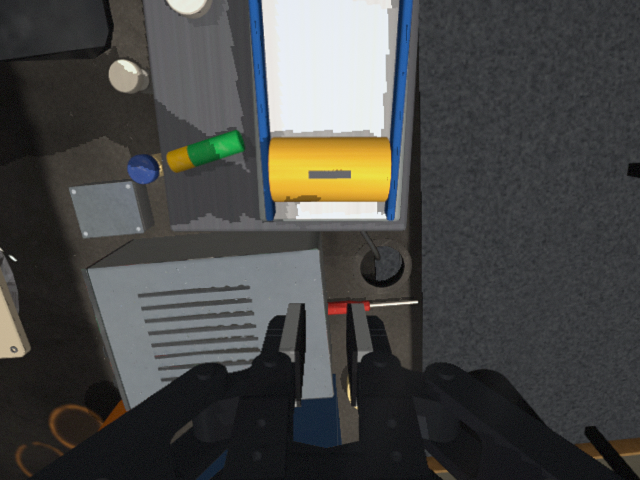

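```bash
python3 -m jog '{"slide":[[0,0.06,0.7],[0,0,0.7],[0,0,0.7],[0,0,0.7],[0,0,0]],"spin":[0,0,0,0,0],"fingers":[0.2,0.2,0.2,0.2,0.2]}'
python3 - <<'E'
from plan import *
plan([.5425,.091,.212],np.radians(85),4)
im,d=read_camera("side"); cv2.imwrite("pics/side2.png",cv2.resize(im[140:320,290:490],None,fx=3,fy=3))
E
```

```text
time_s: 5.88
position: [0.5405, 0.0585, 0.2128]
tool_rot: [-2.326, -2.108, 0.007]
ft_force: [-1.1, -0.1, 0.6]
grip_width: 0.194
gripper_force: 0.0
pos [0.5405 0.0585 0.2128] yaw 84.38 spin/row -0.039
0 [0.27, -0.01, 0.01]
1 [0.27, -0.01, 0.01]
2 [0.27, -0.01, 0.01]
3 [0.27, -0.01, 0.01]
```

View pics/side2.png

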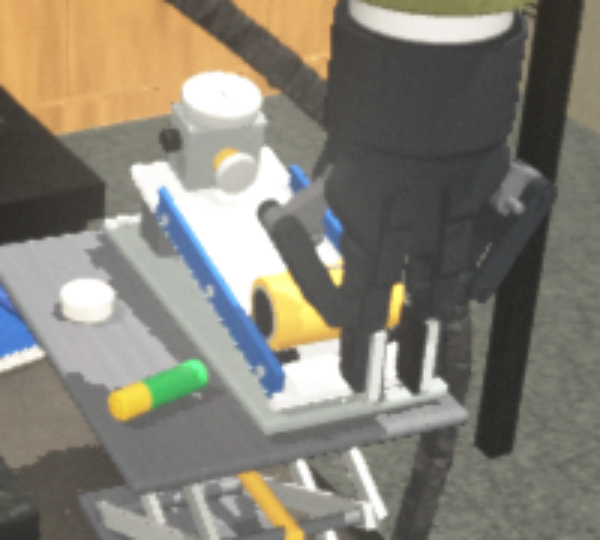

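Run:
```python
from plan import *
s=read_state(); print(s["joint_pos"].round(3),s["position"],s["ft_force"],s["time_s"]); print(R.from_rotvec(s["tool_rot"]).as_matrix().round(4))
```

```text
[ 0.422  0.237 -0.705  1.666  0.158  1.3   -0.41 ] [0.54126824 0.05891355 0.21509277] [ 0.5485532  -0.75193509  0.91820503] 5.9333
[[ 9.770e-02  9.952e-01 -3.000e-03]
 [ 9.952e-01 -9.770e-02 -5.000e-04]
 [-8.000e-04 -2.900e-03 -1.000e+00]]
```

```bash
python3 -m jog '{"slide":[[0.2,0,0.05],[0.2,0,0],[0.2,0,0],[0.2,0,0],[0,0,0]],"spin":[-0.1,0,0,0,0],"fingers":[0.2,0.2,0.2,0.2,0.2]}'
python3 - <<'E'
from plan import *
s=read_state(); print(s["position"].round(4),np.degrees(yaw()).round(2),s["ft_force"].round(2),s["time_s"])
E
```

```text
time_s: 6.35
position: [0.5445, 0.0861, 0.2156]
tool_rot: [2.316, 2.122, 0.002]
ft_force: [1.0, 0.8, -0.3]
grip_width: 0.2
gripper_force: 0.0
[0.5445 0.0861 0.2156] 85.01 [ 0.96  0.77 -0.33] 6.35
```

```bash
python3 -m jog '{"slide":[[0.03,0,0.1],[0.05,0,0],[0.05,0,0],[0.06,0,0],[0.06,0,-0.01],[0.06,0,-0.01],[0.06,0,-0.01],[0.06,0,-0.01]],"spin":[0,0,0,0,0,0,0,0],"fingers":[0.2,0.2,0.2,0.2,0.2,0.2,0.2,0.2]}'
python3 - <<'E'
from plan import *
s=read_state(); print(s["position"].round(4),np.degrees(yaw()).round(2),s["ft_force"].round(2),s["time_s"])
im,d=read_camera("wrist")
for n in ("sleeve",):
        print(n,[(np.round(p["at"],4).tolist(),round(p["confidence"],2)) for p in pinpoint("wrist",n)[:1]])
E
```

```text
time_s: 7.02
position: [0.5456, 0.0967, 0.2131]
tool_rot: [2.318, 2.119, -0.0]
ft_force: [0.0, -1.2, 1.0]
grip_width: 0.199
gripper_force: 0.8
[0.5456 0.0967 0.2131] 84.86 [ 0.04 -1.24  1.03] 7.0167
sleeve [([0.544, 0.1282, 0.2234], 0.81)]
```

```bash
for k in 1; do python3 -m jog '{"slide":[[0.06,0,-0.012],[0.07,0,-0.014],[0.08,0,-0.016],[0.08,0,-0.016],[0.08,0,-0.016],[0.08,0,-0.016],[0.08,0,-0.016],[0.08,0,-0.016]],"spin":[0,0,0,0,0,0,0,0],"fingers":[0.2,0.2,0.2,0.2,0.2,0.2,0.2,0.2]}'; done
python3 - <<'E'
from plan import *
s=read_state(); print(s["position"].round(4),np.degrees(yaw()).round(2),s["ft_force"].round(2),s["time_s"])
im,d=read_camera("wrist")
for n in ("sleeve",):
        print(n,[(np.round(p["at"],4).tolist(),round(p["confidence"],2)) for p in pinpoint("wrist",n)[:1]])
E
```

```text
time_s: 7.78
position: [0.5471, 0.1154, 0.2167]
tool_rot: [2.318, 2.12, -0.0]
ft_force: [-0.1, -1.7, 0.7]
grip_width: 0.197
gripper_force: 0.8
[0.5471 0.1154 0.2167] 84.89 [-0.14 -1.68  0.72] 7.7833
sleeve [([0.5445, 0.1479, 0.2287], 0.89)]
```

```bash
python3 -m jog '{"slide":[[0.08,0,-0.014],[0.08,0,-0.014],[0.08,0,-0.014],[0.08,0,-0.014],[0.08,0,-0.014],[0.08,0,-0.014],[0.08,0,-0.014],[0.08,0,-0.014]],"spin":[0,0,0,0,0,0,0,0],"fingers":[0.2,0.2,0.2,0.2,0.2,0.2,0.2,0.2]}'
python3 -m jog '{"slide":[[0.08,0,-0.014],[0.08,0,-0.014],[0.08,0,-0.014],[0.08,0,-0.014],[0.08,0,-0.014],[0.08,0,-0.014],[0.08,0,-0.014],[0.08,0,-0.014]],"spin":[0,0,0,0,0,0,0,0],"fingers":[0.2,0.2,0.2,0.2,0.2,0.2,0.2,0.2]}'
python3 - <<'E'
from plan import *
s=read_state(); print(s["position"].round(4),np.degrees(yaw()).round(2),s["ft_force"].round(2),s["time_s"],s["joint_pos"].round(2))
im,d=read_camera("wrist"); cv2.imwrite("pics/wrist3.png",im)
for n in ("sleeve","anvil_face"):
        print(n,[(np.round(p["at"],4).tolist(),round(p["confidence"],2)) for p in pinpoint("wrist",n)[:1]])
E
```

```text
time_s: 8.55
position: [0.5489, 0.1345, 0.2201]
tool_rot: [2.318, 2.12, -0.0]
ft_force: [-0.1, -1.7, 0.7]
grip_width: 0.199
gripper_force: 0.8
time_s: 9.22
position: [0.5506, 0.1536, 0.2234]
tool_rot: [2.318, 2.12, 0.0]
ft_force: [-0.5, -1.6, 1.7]
grip_width: 0.197
gripper_force: 0.8
[0.5506 0.1536 0.2234] 84.88 [-0.48 -1.62  1.7 ] 9.2167 [ 0.27  0.3  -0.75  1.59  0.21  1.33 -0.6 ]
sleeve [([0.5468, 0.1852, 0.231], 0.76)]
anvil_face [([0.5542, 0.2263, 0.2429], 0.57)]
```

View pics/wrist3.png

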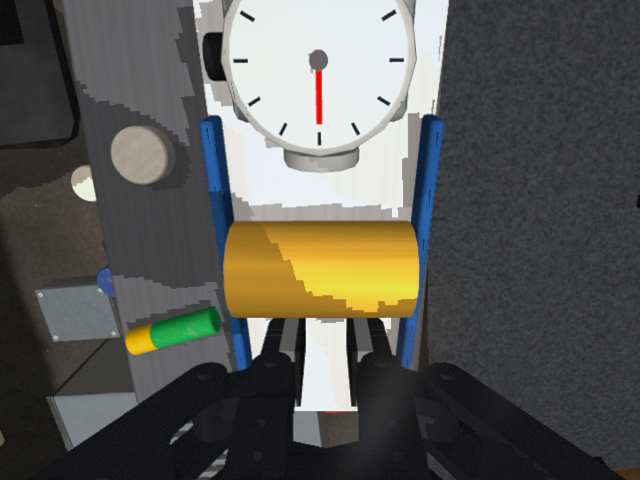

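```bash
python3 -m jog '{"slide":[[0.08,0,-0.014],[0.08,0,-0.014],[0.08,0,-0.014],[0.07,0,-0.012],[0.06,0,-0.01],[0.05,0,-0.009],[0.05,0,-0.009],[0.05,0,-0.009]],"spin":[0,0,0,0,0,0,0,0],"fingers":[0.2,0.2,0.2,0.2,0.2,0.2,0.2,0.2]}'
python3 -m jog '{"slide":[[0.04,0,-0.007],[0.04,0,-0.007],[0.04,0,-0.007],[0.04,0,-0.007]],"spin":[0,0,0,0],"fingers":[0.2,0.2,0.2,0.2]}'
```

```text
time_s: 10.03
position: [0.552, 0.169, 0.2261]
tool_rot: [2.318, 2.12, -0.0]
ft_force: [-0.3, -1.8, 1.0]
grip_width: 0.198
gripper_force: 0.8
time_s: 10.37
position: [0.5524, 0.1737, 0.227]
tool_rot: [2.318, 2.12, -0.0]
ft_force: [0.2, -1.7, 1.0]
grip_width: 0.203
gripper_force: 0.8
```

```bash
python3 -m jog '{"slide":[[0.04,0,-0.007],[0.04,0,-0.007],[0.04,0,-0.007],[0.04,0,-0.007]],"spin":[0,0,0,0],"fingers":[0.2,0.2,0.2,0.2]}'
python3 -m jog '{"slide":[[0.03,0,-0.005],[0.03,0,-0.005]],"spin":[0,0],"fingers":[0.2,0.2]}'
python3 -m jog '{"slide":[[0.03,0,-0.005],[0.03,0,-0.005]],"spin":[0,0],"fingers":[0.2,0.2]}'
python3 - <<'E'
from plan import *
im,d=read_camera("wrist"); cv2.imwrite("pics/wrist4.png",im)
for n in ("sleeve","anvil_face"):
        print(n,[(np.round(p["at"],4).tolist(),round(p["confidence"],2)) for p in pinpoint("wrist",n)[:1]])
E
```

```text
time_s: 10.7
position: [0.5528, 0.1779, 0.2277]
tool_rot: [2.319, 2.119, -0.001]
ft_force: [-1.4, -5.2, 2.0]
grip_width: 0.2
gripper_force: 2.6
time_s: 10.87
position: [0.553, 0.1795, 0.228]
tool_rot: [2.319, 2.119, -0.002]
ft_force: [-1.4, -5.3, 1.7]
grip_width: 0.202
gripper_force: 3.1
time_s: 11.03
position: [0.5531, 0.181, 0.2282]
tool_rot: [2.319, 2.118, -0.002]
ft_force: [-2.2, -6.5, 2.7]
grip_width: 0.199
gripper_force: 3.5
sleeve [([0.5531, 0.2125, 0.2376], 0.6)]
anvil_face []
```

```bash
for i in 1; do python3 -m jog '{"slide":[[0.03,0,-0.005],[0.03,0,-0.005]],"spin":[0,0],"fingers":[0.2,0.2]}'; done
python3 -m jog '{"slide":[[0.03,0,-0.005],[0.03,0,-0.005]],"spin":[0,0],"fingers":[0.2,0.2]}'
python3 -m jog '{"slide":[[0,0,0],[0,0,0]],"spin":[0,0],"fingers":[0.2,0.2]}'
```

```text
time_s: 11.35
position: [0.5533, 0.1824, 0.2285]
tool_rot: [2.319, 2.118, -0.003]
ft_force: [-1.3, -7.1, 2.4]
grip_width: 0.199
gripper_force: 4.0
time_s: 11.52
position: [0.5534, 0.1834, 0.2286]
tool_rot: [2.319, 2.117, -0.005]
ft_force: [-3.0, -12.5, 3.9]
grip_width: 0.195
gripper_force: 6.3
time_s: 11.68
position: [0.5534, 0.1833, 0.2286]
tool_rot: [2.319, 2.117, -0.005]
ft_force: [-2.6, -9.7, 2.7]
grip_width: 0.198
gripper_force: 5.3
```

```bash
python3 -m jog '{"slide":[[0.02,0,-0.003],[0,0,0],[0,0,0],[0,0,0],[0,0,0],[0,0,0]],"spin":[0,0,0,0,0,0],"fingers":[0.2,0.2,0.2,0.2,0.2,0.2]}'
python3 - <<'E'
from plan import *
im,d=read_camera("wrist"); cv2.imwrite("pics/wrist5.png",im)
print([(np.round(p["at"],4).tolist(),round(p["confidence"],2)) for p in pinpoint("wrist","sleeve")[:1]])
s=read_state();print(s["position"],s["ft_force"],np.abs(s["qd"]).max())
read_camera("top")
for n in ("vial_blue","vial_white","steel_puck","cell"): print(n,[np.round(p["at"],4).tolist() for p in pinpoint("top",n)[:1]])
E
```

```text
time_s: 12.18
position: [0.5534, 0.1834, 0.2286]
tool_rot: [2.319, 2.116, -0.006]
ft_force: [-2.8, -12.3, 3.4]
grip_width: 0.203
gripper_force: 6.1
[([0.5494, 0.2131, 0.2396], 0.87)]
[0.5533799  0.18336751 0.22861347] [ -3.50133617 -11.90549274   2.07105368] 0.001730522933375228
vial_blue [[0.3573, 0.1133, -0.0032]]
vial_white [[0.3577, 0.2038, 0.0025]]
steel_puck [[0.4764, 0.2272, 0.1813]]
cell [[0.4658, 0.1361, 0.1786]]
```

View pics/wrist5.png

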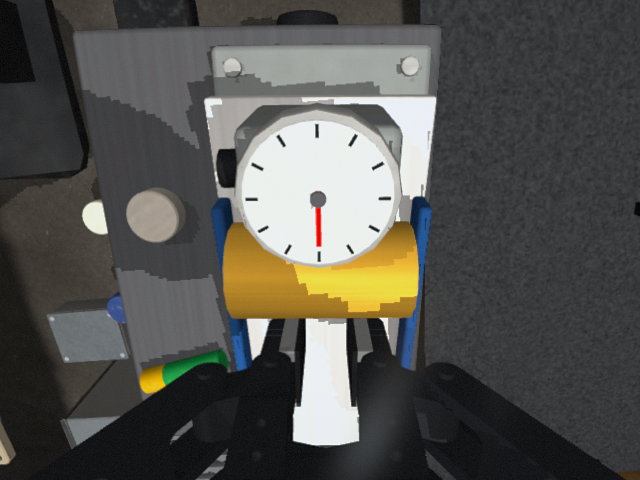

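The wrist picture shows the sleeve square across the ramp (columns 225–418, row 270), tucked under the dial with the fingertips behind it. It sits about 93 mm up the slope, and the steep force rise shows the anvil is at its hard stop.

```bash
python3 -c "
from rig import *
print(finish_job())"
```

```text
the job is handed in; nothing more can be done
None
```

I handed the job in at about 12.5 s with the fingers holding the sleeve at about 12 N against the anvil, which the force readings put at its hard stop; the vials, puck and cell still measure where they were. The hand-in gave no verdict.

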